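# Hang the slotted sink caddy on the stand's headed pin

### The job

Pick up the white metal sink caddy and hang it on the wooden stand: slide the slot in its back plate sideways over the headed pin, between the pin's head and the upright, and lower it gently until the top of the notch rests on the pin, so that it does not drop when you let go. It must end hanging level and still, leaning back against the upright; do not force the stand, and leave the glass, the salt mill and the jar where they are.

Things in the scene. Friction and masses are not known exactly. Their poses are not given: they have to be found in the camera images.
- sink_caddy: White-lacquered metal sink caddy, 0.25 to 0.46 kg, standing on the worktop: upright plate 205 mm high, 5 mm thick, 70 mm wide, with an open tray (65 deep, 84 wide, 48 mm high) on its -x side. Origin on the underside, below the middle of the plate. z up, y along the plate, +y towards the slot's open mouth; the tray faces the robot and the mouth is at the robot's left.
- caddy_grip (a point): Centre of the tab on top of the caddy's plate, the place to grip it from above: tab 5 mm thick along x, 48 mm wide along y, reaching from 36 mm below this point to 19 mm above it. 186 mm above the caddy's underside. Axes as sink_caddy.
- slot_mouth (a point): Mouth of the slot in the caddy's plate, at the plate's +y edge (y = 35 mm, 110 mm above the underside, 76 mm below caddy_grip), mid-thickness. From here a level channel, 11 mm high (5.5 mm above and below this point), runs through the plate 40.5 mm towards -y to a wall at y = -5.5 mm. Axes as sink_caddy.
- caddy_seat (a point): Where the pin's axis lies in the caddy's plate when fully home: on the plate's centre line (y = 0), mid-thickness, 62.5 mm below caddy_grip, 13.5 mm above the channel's centre line. At the channel's inner end a notch 11 mm wide (y -5.5 to 5.5) rises to 4 mm above this point; the caddy goes down until the notch's top rests on the pin. Axes as sink_caddy.
- stand: Heavy stand that does not move: wooden upright 44 mm wide, 16 mm thick, 210 mm high, on a base board 120 mm wide, 14 mm thick, from 102 mm before the upright's front face to 43 mm behind it. Origin on the worktop below the front face's centre line. z up, -x out of the front face, y across. Touching it is allowed, but pressing it with more than 25 N (robot or caddy) is a failure.
- upright_mid (a point): On the stand's front face, centre line, 185 mm up; axes as stand. A steel pin sticks out along -x at y = 0: shank 8 mm in diameter, then a round head 18 mm in diameter, from 15 to 23 mm before the face. It is clamped rigidly in the upright at a height that differs each time and is NOT reported: axis up to 10 mm above or below this point. Find it by touch or by eye.
- glass: Upturned clear drinking glass, 80 mm in diameter, 91 mm high, standing on the worktop; origin at the centre of its underside. Leave it alone.
- salt_mill: Small glass-and-metal salt mill, 44 mm in diameter, 90 mm high, standing; origin at the centre of its underside. Leave it alone.
- jar: Glass jar with a screw lid, 65 mm in diameter, 100 mm high, standing; origin at the centre of its underside. Leave it alone.

How it is judged:
By the outcome, as a careful person would: the job done as asked, in the order asked, and still so for the second after the job is handed in, with the robot touching nothing.
It also fails if it takes over 51 s, if anything falls off the work surface, if the arm or the gripper's body presses on something with over 40 N, if the wrist force passes 120 N, or if a joint passes its speed limit or range.

### The arm

A 6-joint arm with a two-finger parallel gripper is mounted at the origin on a cart in front of the work surface, level with it; the furniture and walls round the work are solid. World frame = base frame: x ahead of the robot, y to its left, z up, the work surface at z = 0. Lengths are in m, angles in rad, forces in N, time in s.
With the tool pointing down it reaches from about 0.35 to 0.775 m from the base axis. Payload 5.5 kg.
Tool frame: the origin (TCP) lies between the finger pads; the fingertips stand 14 mm ahead of it and the grasp point (between the pads) lies 5 mm behind it; z points along the fingers, y is the line along which they close (so a half turn about z gives the same grasp; the last joint's range is limited). The gripper opens to 85 mm and grips with 20 to 120 N. Pads are 22 mm wide; open, the fingers measure 114 mm over their backs; the gripper's body (76 mm by 85 mm) begins 54 mm behind the grasp point. The pads swing forward as they close: fully open they stand 13 mm farther back than shut.
Start: joints at [1.154, 0.313, 0.046, 1.304, 0, 1.431], TCP at [0.157, 0.553, 0.245] pointing down, gripper open.
Joint ranges: [-2.76, 2.76], [-0.86, 1.69], [-1.03, 1.26], [-2.2, 2.34], [-1.47, 1.5], [-3.14, 3.14]. Speed limits (rad/s): [2.57, 2.57, 3.14, 3.14, 3.14, 3.14].

### API

Orientations are given as a unit quaternion [w, x, y, z].
In Python, from cell import * gives the robot as it stands.
- The arm moves only by the tool move_arm, never from a script. Its argument "moves" is a list of rows, each an object with "slide": the shift along the tool's x, y, z each as a share of 150 mm, from -1 to 1, a list of three; "delta_rot": the turn, a rotation vector about the tool's x, y, z each as a share of 180 degrees, from -1 to 1, a list of three; "grip": the gripper's target within -1 to 1 (fully open at 1, half-way at 0, shut at -1). A call has 1 to 8 rows; each row is the pose to reach, as a shift and turn from the pose commanded when the call began, along the tool's axes at that moment, turning the shorter way round; what a row does not reach only later rows make up. A row lasts 1/10 s, in which the tool goes at most 50 mm and 8.59 degrees, less where a joint would pass 70% of its speed; a pose out of reach is approached as far as the arm can. A call with a number of a shift or a turn outside -1 to 1 is refused whole. A call with a gripper value outside its range is refused whole. The fingers move at their own pace and stop on an object; "newtons" is the grip in N (left out, the last holds). Time passes only in rows, so rows that repeat a pose let the fingers close. It gives the time, the measured TCP pose, the force, the opening and the grip force at its end, in the units of the state.
- state(): the state, without advancing time (a new reading comes with each control period).
- get_image(name): name is "side" or "top"; returns (picture, depth): 420x560x3 uint8, blue, green, red; 420x560 float32, m along the optical axis (not along the pixel's ray), 0 where there is no reading.
- camera_model(name): a dict with "K" (3x3 intrinsics, pixels), "origin" and "orientation" of the camera in the world. Camera axes: x right, y down, z forward; pixel columns grow to the right and rows downward; lengths in m; the calibration is good to about 2 mm. A picture is of the moment at which its call begins. camera_model takes no time and is no camera call.
- finish_job(): hands the job in; it is judged then, once.
The state is a dict: "time": time; "joint_positions": joint angles; "dq": joint speeds; "effort": joint torques, N m; "tcp_pos": TCP position; "ee_rot": TCP orientation; "ft_force": force on the tool from outside, world axes, zero at the start; "wrist_torque": the same for the moment, N m; "finger_gap": opening from 0.0 (shut) to 1.0 (fully open); "grip_force": force on a finger pad.
Only numpy, scipy, OpenCV 4.12 (cv2) and the standard library are available. Lean on these libraries where they do the work, as an engineer would, in place of code of your own. Each camera call takes 0.05 s, during which the arm holds its last target. There are 200 camera calls.

## Working session

There is one attempt and no reset: what is moved stays moved. The work goes in short steps, Python scripts to look and compute and a tool call to move; the robot and the scene stay as the last step left them, time stands still between calls to the robot, and variables do not carry over. Pictures are saved under pics/ and viewed, at most 10 in all, crops included, and the job is handed in when it is done.

Besides the shell and the picture viewer there is one more tool, called after "Emit:" as name(argument=value, ...), one argument or row to a line, values as JSON. move_arm: Moves the arm, as the interface text tells. Shift numbers are shares of 150 mm and turn numbers shares of 180 degrees, none past 1 either way. Its arguments: {"type":"object","properties":{"moves":{"type":"array"},"newtons":{"type":"number"}},"required":["moves"]}

```bash
mkdir -p pics; cat > h.py <<'E'
from cell import *
import numpy as np, cv2
from scipy.spatial.transform import Rotation as R
def rot(q): return R.from_quat([q[1],q[2],q[3],q[0]]).as_matrix()
def cloud(name,d):
    m=camera_model(name);K=np.array(m["K"]);v,u=np.indices(d.shape)
    p=np.stack([(u-K[0,2])/K[0,0]*d,(v-K[1,2])/K[1,1]*d,d],-1)
    return p@rot(m["orientation"]).T+np.array(m["origin"])
E
python3 - <<'E'
from h import *
for n in("side","top"):
    m=camera_model(n);print(n,m)
    p,d=get_image(n);cv2.imwrite(f"pics/{n}0.png",p);np.save(f"{n}0.npy",d)
s=state();print(s)
E
```

```text
side {'K': array([[390.10057029,   0.        , 284.76802087],
       [  0.        , 390.10057029, 209.97954332],
       [  0.        ,   0.        ,   1.        ]]), 'origin': array([0.37410914, 0.73867993, 0.54880463]), 'orientation': array([ 0.05895679, -0.11965547,  0.85440895, -0.50218723])}
top {'K': array([[445.70446113,   0.        , 283.99887851],
       [  0.        , 445.70446113, 208.13258565],
       [  0.        ,   0.        ,   1.        ]]), 'origin': array([ 0.41089424, -0.00932359,  0.96785076]), 'orientation': array([ 0.06667744, -0.70400608,  0.70451694, -0.05987849])}
{'time': 0.1, 'joint_positions': array([ 1.15436481e+00,  3.13983662e-01,  4.51273908e-02,  1.30362316e+00,
       -7.38583193e-06,  1.43122190e+00]), 'dq': array([ 0.00086153, -0.00227829,  0.00208133,  0.0009873 ,  0.00182076,
       -0.00023514]), 'effort': array([ 3.03749235e-03, -4.81724060e+01,  2.99243885e+01,  1.27375373e-02,
       -1.34602819e-04, -2.03808878e-05]), 'tcp_pos': array([0.15699042, 0.55271171, 0.24447906]), 'ee_rot': array([-2.27400306e-04,  1.37986809e-01,  9.90433709e-01, -8.10252329e-04]), 'ft_force': array([ 0.03670632, -0.37728376, -0.48595729]), 'wrist_torque': array([ 0.04081345,  0.00371909, -0.03920405]), 'grip_force': 0.0, 'finger_gap': 0.9998685881109449}
```

View pics/side0.png

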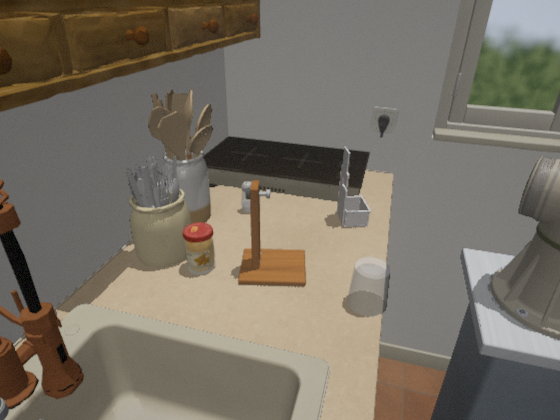

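View pics/top0.png

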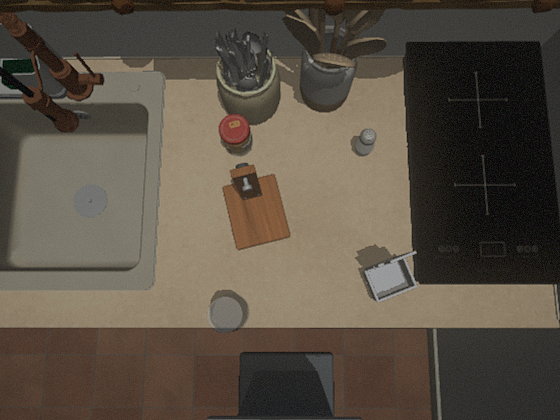

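The side view shows the stand's upright near (255,225), with the pin head at about (265,194), and the caddy at (350,190). The top view shows the upright at (245,180) with the base at (258,212), the caddy tray at (390,278) and its plate near (400,258), the jar at (236,132), the mill at (366,142) and the glass at (227,312).

```bash
python3 - <<'E'
from h import *
for n,rois in(("top",{"caddy":(235,310,350,425),"stand":(155,255,215,295)}),("side",{"caddy":(140,235,325,375),"stand":(175,290,235,310)})):
    p=cv2.imread(f"pics/{n}0.png");d=np.load(n+"0.npy");c=cloud(n,d);print(n,(d==0).mean())
    for k,(a,b,e,f) in rois.items():
        P=c[a:b,e:f].reshape(-1,3);hsv=cv2.cvtColor(p[a:b,e:f],cv2.COLOR_BGR2HSV).reshape(-1,3)
        ok=d[a:b,e:f].ravel()>0
        for lo,hi in((.005,.022),(.03,.06),(.06,.1),(.1,.14),(.14,.17),(.17,.2),(.2,.22)):
            m=ok&(P[:,2]>lo)&(P[:,2]<hi)
            if lo<.01: m&=(hsv[:,1]>150)if k=="stand" else (hsv[:,1]<60)
            Q=P[m]
            if len(Q)<6: continue
            r=cv2.minAreaRect((Q[:,:2]*1000).astype(np.float32))
            print(k,lo,hi,len(Q),"med",np.median(Q,0).round(3),"rect",np.round(r[0],1),np.round(r[1],1),round(r[2],1))
    a,b,e,f=rois["stand"] if n=="side" else rois["caddy"]
a=cv2.imread("pics/side0.png");t=cv2.imread("pics/top0.png")
x=cv2.resize(a[170:250,220:300],(400,400),interpolation=cv2.INTER_CUBIC);y=cv2.resize(a[140:240,310:390],(320,400),interpolation=cv2.INTER_CUBIC)
cv2.imwrite("pics/c1.png",np.hstack([x,y]))
E
```

```text
top 0.004022108843537415
caddy 0.005 0.022 344 med [ 0.432 -0.218  0.006] rect [ 428.9 -232.3] [116.8 116.9] 18.1
caddy 0.03 0.06 542 med [ 0.433 -0.248  0.048] rect [ 452.9 -228.2] [100.2 127.8] 21.0
caddy 0.06 0.1 449 med [ 0.471 -0.27   0.078] rect [ 471.7 -225.4] [108.   97.6] 86.6
caddy 0.1 0.14 21 med [ 0.459 -0.181  0.122] rect [ 464.6 -197.1] [ 4.3 59.7] 25.3
caddy 0.14 0.17 39 med [ 0.455 -0.179  0.151] rect [ 463.7 -200.6] [ 4.8 64.4] 21.4
caddy 0.17 0.2 21 med [ 0.458 -0.182  0.186] rect [ 466.  -200.9] [ 3.8 44.9] 26.3
caddy 0.2 0.22 83 med [ 0.464 -0.204  0.205] rect [ 464.5 -203.3] [ 5. 47.] 21.1
stand 0.005 0.022 15 med [0.602 0.055 0.014] rect [579.9  66.9] [139.5 112.2] 8.8
stand 0.03 0.06 68 med [0.607 0.071 0.045] rect [606.9  70.3] [ 2.8 43.8] 14.9
stand 0.06 0.1 82 med [0.607 0.068 0.077] rect [607.7  69.5] [10.5 44.6] 25.0
stand 0.1 0.14 67 med [0.609 0.062 0.122] rect [607.7  69.9] [ 7.4 44.1] 22.0
stand 0.14 0.17 76 med [0.608 0.066 0.155] rect [606.6  70.1] [ 1.9 43. ] 14.6
stand 0.17 0.2 201 med [0.604 0.068 0.193] rect [608.3  70.5] [38.5 51. ] 78.7
stand 0
[... 568 characters left out ...]
.185] rect [ 465.2 -203.9] [ 4.9 49.4] 25.5
caddy 0.2 0.22 25 med [ 0.464 -0.199  0.205] rect [ 463.2 -201.5] [ 4.8 46.3] 21.6
stand 0.005 0.022 1304 med [0.571 0.075 0.015] rect [575.4  64.5] [140.1 116.6] 13.7
stand 0.03 0.06 765 med [ 0.659 -0.272  0.046] rect [ 700.1 -101.6] [371.3 233.6] 84.4
stand 0.06 0.1 585 med [ 0.619 -0.269  0.075] rect [ 608.8 -131.8] [207.2 409. ] 25.6
stand 0.1 0.14 155 med [0.609 0.09  0.12 ] rect [609.1  73. ] [42.7 15.8] 87.0
stand 0.14 0.17 130 med [0.609 0.09  0.156] rect [612.6  70.5] [15.3 45.6] 9.2
stand 0.17 0.2 223 med [0.606 0.084 0.19 ] rect [609.2  69.8] [48.1 39.3] 46.5
stand 0.2 0.22 130 med [0.612 0.078 0.21 ] rect [617.3  73.4] [24.2 43. ] 18.0
```

View pics/c1.png

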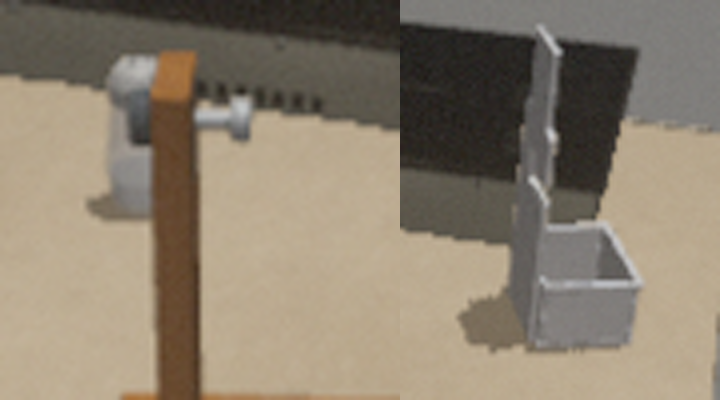

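The crop shows the pin head at about (240,118) in the crop, which is (268,193.6) in the side image. The caddy's slot mouth is visible at about (350,172) in the side image. Next I refine the poses.

```bash
cat >> h.py <<'E'
def line(Q):
    v=cv2.fitLine(Q[:,:2].astype(np.float32),cv2.DIST_HUBER,0,.001,.001).ravel();return np.degrees(np.arctan2(v[1],v[0])),v[2:]
def plan(p,yaw,chunk=True):
    """slide/turn for TCP target p, tool y at yaw (deg), pointing down"""
    s=state();T=rot(s["ee_rot"]);y=np.array([np.cos(np.radians(yaw)),np.sin(np.radians(yaw)),0]);z=np.array([0,0,-1.])
    G=np.c_[np.cross(y,z),y,z];d=T.T@(np.array(p)-s["tcp_pos"])
    rv=R.from_matrix(T.T@G).as_rotvec()
    print("slide",(d/.15).round(4),"rot",(rv/np.pi).round(4),"tcp",s["tcp_pos"].round(4),"t",s["time"])
E
python3 - <<'E'
from h import *
C={}
for n in("top","side"):
    d=np.load(n+"0.npy");C[n]=cloud(n,d)
    c=C[n].reshape(-1,3)
    a=c[(c[:,2]>.14)&(c[:,2]<.215)&(abs(c[:,0]-.464)<.04)&(abs(c[:,1]+.203)<.05)]
    print(n,"caddy plate",len(a),line(a),a[:,2].max())
    tt=a[a[:,2]>.165];ang=np.radians(line(a)[0]);u=np.array([np.cos(ang),np.sin(ang)]);s=tt[:,:2]@u;w=tt[:,:2]@[-u[1],u[0]]
    print(" tab ext",s.min(),s.max(),"mid",(s.min()+s.max())/2*u+np.median(w)*np.array([-u[1],u[0]]))
    b=c[(c[:,2]>.03)&(c[:,2]<.165)&(abs(c[:,0]-.607)<.03)&(abs(c[:,1]-.07)<.04)]
    if n=="top": print("face",line(b))
yaw=np.radians(14.7);o=np.array([.6068,.0702]);ex=np.array([np.cos(yaw),np.sin(yaw)]);ey=np.array([-ex[1],ex[0]])
for n in C:
    c=C[n].reshape(-1,3);X=(c[:,:2]-o)@ex;Y=(c[:,:2]-o)@ey
    m=(X>-.035)&(X<-.002)&(abs(Y)<.02)&(c[:,2]>.165)&(c[:,2]<.215)
    for x,y,z in sorted(np.c_[X,Y,c[:,2]][m].round(4).tolist()): print(n,x,y,z)
    m=(c[:,2]>.2)&(c[:,2]<.215)&(abs(X)<.04)&(abs(Y)<.04)
    print(n,"top",np.percentile(X[m],[2,50,98]).round(4),np.percentile(Y[m],[2,50,98]).round(4),c[m,2].mean())
E
```

```text
top caddy plate 143 (np.float32(-68.53409), array([ 0.46229756, -0.19634522], dtype=float32)) 0.20821008821084175
 tab ext 0.33510497386014404 0.3827307989028009 mid [ 0.4647017  -0.20293813]
face (np.float32(-75.543274), array([0.6070131 , 0.06898263], dtype=float32))
side caddy plate 182 (np.float32(-68.330826), array([ 0.46168298, -0.19360085], dtype=float32)) 0.20722911452595205
 tab ext 0.33511926615768495 0.3860543864330942 mid [ 0.46534993 -0.20311144]
top -0.0236 -0.0035 0.1898
top -0.0235 -0.0019 0.1917
top -0.0233 -0.0052 0.1868
top -0.0233 0.0022 0.187
top -0.0233 0.0072 0.1928
top -0.0231 -0.0025 0.1974
top -0.0231 0.0015 0.1937
top -0.0231 0.0055 0.1902
top -0.023 0.0006 0.1838
top -0.023 0.0032 0.1949
top -0.0229 -0.0058 0.1927
top -0.0229 0.0039 0.1873
top -0.0228 -0.0001 0.1905
top -0.0226 -0.0041 0.193
top -0.0226 -0.0008 0.197
top -0.0226 0.0009 0.199
top -0.0226 0.0049 0.1952
top -0.0225 -0.0074 0.1889
top -0.0225 0.0025 0.2004
top -0.0219 0.0067 0.1943
top -0.0218 -0.008 0.1934
top -0.0218 -0.0046 0.1973
top -0.0218 -0.0013 0.2009
top -0.0217 -0.003 0.1985
top -0.
[... 2660 characters left out ...]
 0.1918
side -0.015 -0.0001 0.1874
side -0.0149 -0.0021 0.1932
side -0.0132 0.0022 0.193
side -0.0131 0.0008 0.1901
side -0.013 0.0 0.1942
side -0.013 0.0005 0.1876
side -0.0111 0.002 0.1906
side -0.0109 -0.0016 0.1934
side -0.0109 -0.0009 0.1914
side -0.0109 -0.0005 0.1871
side -0.0091 0.0025 0.1908
side -0.009 0.0007 0.1922
side -0.009 0.001 0.1878
side -0.0088 -0.0022 0.193
side -0.007 0.0003 0.1919
side -0.007 0.0008 0.1899
side -0.0069 -0.0007 0.1937
side -0.0051 0.0015 0.1947
side -0.005 0.0017 0.1926
side -0.0049 0.0008 0.1899
side -0.003 0.0009 0.1921
side -0.003 0.0018 0.1903
side -0.0028 -0.0022 0.1928
side top [-0.0011  0.0074  0.0214] [-0.0207  0.0057  0.0208] 0.20800673161998676
```

Emit:
move_arm(
  moves=[
    {"slide": [-0.7,-1,-0.2],"delta_rot": [0,0,0.29],"grip": 1},
    {"slide": [-0.7,-1,-0.2],"delta_rot": [0,0,0.29],"grip": 1},
    {"slide": [-0.7,-1,-0.2],"delta_rot": [0,0,0.29],"grip": 1},
    {"slide": [-0.7,-1,-0.2],"delta_rot": [0,0,0.29],"grip": 1},
    {"slide": [-0.7,-1,-0.2],"delta_rot": [0,0,0.29],"grip": 1},
    {"slide": [-0.7,-1,-0.2],"delta_rot": [0,0,0.29],"grip": 1},
    {"slide": [-0.7,-1,-0.2],"delta_rot": [0,0,0.29],"grip": 1},
    {"slide": [-0.7,-1,-0.2],"delta_rot": [0,0,0.29],"grip": 1},
  ],
)

```text
time: 0.9
tcp_pos: [0.2171, 0.3801, 0.2751]
ee_rot: [-0.0, 0.558, 0.83, -0.0]
ft_force: [1.0, -0.1, -0.5]
finger_gap: 1.001
grip_force: 0.0
```

Emit:
move_arm(
  moves=[
    {"slide": [-1,0.35,0],"delta_rot": [0,0,0],"grip": 1},
    {"slide": [-1,0.35,0],"delta_rot": [0,0,0],"grip": 1},
    {"slide": [-1,0.35,0],"delta_rot": [0,0,0],"grip": 1},
    {"slide": [-1,0.35,0],"delta_rot": [0,0,0],"grip": 1},
    {"slide": [-1,0.35,0],"delta_rot": [0,0,0],"grip": 1},
  ],
)

```text
time: 1.4
tcp_pos: [0.3227, 0.2598, 0.275]
ee_rot: [-0.0, 0.56, 0.828, -0.0]
ft_force: [-0.6, -0.2, -0.5]
finger_gap: 1.0
grip_force: 0.0
```

Emit:
move_arm(
  moves=[
    {"slide": [-1,0.2,0],"delta_rot": [0,0,0],"grip": 1},
    {"slide": [-1,0.2,0],"delta_rot": [0,0,0],"grip": 1},
    {"slide": [-1,0.2,0],"delta_rot": [0,0,0],"grip": 1},
    {"slide": [-1,0.2,0],"delta_rot": [0,0,0],"grip": 1},
    {"slide": [-1,0.2,0],"delta_rot": [0,0,0],"grip": 1},
  ],
)

```text
time: 1.9
tcp_pos: [0.4056, 0.1331, 0.275]
ee_rot: [-0.001, 0.56, 0.829, -0.0]
ft_force: [-0.2, 0.2, 0.0]
finger_gap: 1.001
grip_force: 0.0
```

Emit:
move_arm(
  moves=[
    {"slide": [-1,-0.2,0],"delta_rot": [0,0,0],"grip": 1},
    {"slide": [-1,-0.2,0],"delta_rot": [0,0,0],"grip": 1},
    {"slide": [-1,-0.2,0],"delta_rot": [0,0,0],"grip": 1},
    {"slide": [-1,-0.2,0],"delta_rot": [0,0,0],"grip": 1},
    {"slide": [-1,-0.2,0],"delta_rot": [0,0,0],"grip": 1},
  ],
)

```text
time: 2.4
tcp_pos: [0.4337, -0.0165, 0.2751]
ee_rot: [-0.001, 0.559, 0.829, 0.0]
ft_force: [0.1, 0.8, 0.4]
finger_gap: 1.001
grip_force: 0.0
```

```bash
python3 -c "
from h import *
plan([.4645,-.203,.275],21.5)"
```

```text
slide [-1.2301e+00 -2.7470e-01 -8.0000e-04] rot [-0.0001 -0.0004  0.0027] tcp [ 0.4337 -0.0165  0.2751] t 2.4
```

Emit:
move_arm(
  moves=[
    {"slide": [-1,-0.275,0],"delta_rot": [0,0,0.003],"grip": 1},
    {"slide": [-1,-0.275,0],"delta_rot": [0,0,0.003],"grip": 1},
    {"slide": [-1,-0.275,0],"delta_rot": [0,0,0.003],"grip": 1},
    {"slide": [-1,-0.275,0],"delta_rot": [0,0,0.003],"grip": 1},
    {"slide": [-1,-0.275,0],"delta_rot": [0,0,0.003],"grip": 1},
  ],
)

```text
time: 2.9
tcp_pos: [0.4521, -0.1705, 0.2749]
ee_rot: [-0.001, 0.563, 0.827, 0.0]
ft_force: [-0.1, -0.1, -0.3]
finger_gap: 0.998
grip_force: 0.0
```

Emit:
move_arm(
  moves=[
    {"slide": [-0.23,0,0],"delta_rot": [0,0,0],"grip": 1},
    {"slide": [-0.23,0,0],"delta_rot": [0,0,0],"grip": 1},
    {"slide": [-0.23,0,0.2],"delta_rot": [0,0,0],"grip": 1},
    {"slide": [-0.23,0,0.4],"delta_rot": [0,0,0],"grip": 1},
    {"slide": [-0.23,0,0.55],"delta_rot": [0,0,0],"grip": 1},
    {"slide": [-0.23,0,0.627],"delta_rot": [0,0,0],"grip": 1},
    {"slide": [-0.23,0,0.627],"delta_rot": [0,0,0],"grip": 1},
    {"slide": [-0.23,0,0.627],"delta_rot": [0,0,0],"grip": 1},
  ],
)

```text
time: 3.7
tcp_pos: [0.4649, -0.2032, 0.1822]
ee_rot: [0.0, 0.563, 0.827, 0.0]
ft_force: [1.2, 0.3, 0.0]
finger_gap: 0.997
grip_force: 0.0
```

```bash
python3 -c "
from h import *
plan([.4645,-.203,.181],21.5)
t,_=get_image('top');s,_=get_image('side')
cv2.imwrite('pics/g.png',np.hstack([cv2.resize(t[210:310,330:440],(440,400)),cv2.resize(s[120:240,300:400],(333,400))]))"
```

```text
slide [ 0.002  -0.0021  0.0079] rot [0.0002 0.0001 0.    ] tcp [ 0.4649 -0.2032  0.1822] t 3.7
```

View pics/g.png

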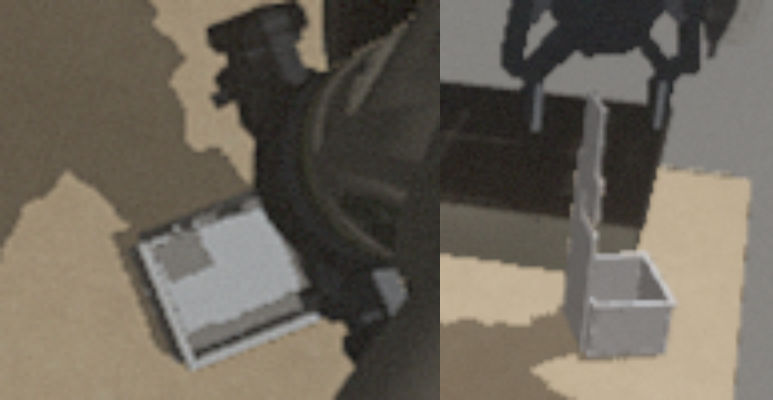

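In the side crop the tab at x≈597 sits centred between the fingers (535 and 660), so the gripper can close.

Emit:
move_arm(
  moves=[
    {"slide": [0,0,0],"delta_rot": [0,0,0],"grip": -0.4},
    {"slide": [0,0,0],"delta_rot": [0,0,0],"grip": -0.7},
    {"slide": [0,0,0],"delta_rot": [0,0,0],"grip": -0.8},
    {"slide": [0,0,0],"delta_rot": [0,0,0],"grip": -0.9},
    {"slide": [0,0,0],"delta_rot": [0,0,0],"grip": -1},
    {"slide": [0,0,0],"delta_rot": [0,0,0],"grip": -1},
    {"slide": [0,0,0],"delta_rot": [0,0,0],"grip": -1},
    {"slide": [0,0,0],"delta_rot": [0,0,0],"grip": -1},
  ],
  newtons=50,
)

```text
time: 4.6
tcp_pos: [0.4645, -0.2044, 0.1812]
ee_rot: [0.0, 0.564, 0.826, 0.0]
ft_force: [0.7, 0.1, 0.6]
finger_gap: 0.052
grip_force: 50.0
```

Emit:
move_arm(
  moves=[
    {"slide": [0,0,0],"delta_rot": [0,0,0],"grip": -1},
    {"slide": [0,0,0],"delta_rot": [0,0,0],"grip": -1},
    {"slide": [0,0,0],"delta_rot": [0,0,0],"grip": -1},
    {"slide": [0,0,0],"delta_rot": [0,0,0],"grip": -1},
  ],
)

```text
time: 5.0
tcp_pos: [0.4645, -0.2044, 0.1813]
ee_rot: [0.0, 0.564, 0.826, 0.0]
ft_force: [1.1, -0.8, 0.1]
finger_gap: 0.049
grip_force: 50.0
```

Emit:
move_arm(
  moves=[
    {"slide": [0,0,-0.1],"delta_rot": [0,0,0],"grip": -1},
    {"slide": [0,0,-0.3],"delta_rot": [0,0,0],"grip": -1},
    {"slide": [0,0,-0.5],"delta_rot": [0,0,0],"grip": -1},
    {"slide": [0,0,-0.7],"delta_rot": [0,0,0],"grip": -1},
    {"slide": [0,0,-0.85],"delta_rot": [0,0,0],"grip": -1},
    {"slide": [0,0,-0.85],"delta_rot": [0,0,0],"grip": -1},
    {"slide": [0,0,-0.85],"delta_rot": [0,0,0],"grip": -1},
  ],
)

```text
time: 5.7
tcp_pos: [0.4641, -0.2041, 0.3076]
ee_rot: [-0.001, 0.564, 0.826, 0.0]
ft_force: [0.0, 0.6, -4.5]
finger_gap: 0.055
grip_force: 49.3
```

```bash
python3 -c "
from h import *
plan([.6173,-.0007,.31],14.5);s=state();print(s['ft_force'],s['finger_gap'])
c=cloud('top',np.load('top0.npy'));print('mill',c[130:145,362:374].reshape(-1,3).mean(0),c[125:150,355:378][...,2].max())"
```

```text
slide [ 0.8902  1.4456 -0.0158] rot [-0.0002 -0.0003  0.0383] tcp [ 0.4641 -0.2041  0.3076] t 5.7
[ 0.04785449  0.57544461 -4.45500254] 0.05457939318387076
mill [ 0.72044247 -0.17371282  0.0841369 ] 0.09227293648769763
```

Emit:
move_arm(
  moves=[
    {"slide": [0.15,0.25,0],"delta_rot": [0,0,0.038],"grip": -1},
    {"slide": [0.35,0.5,0],"delta_rot": [0,0,0.038],"grip": -1},
    {"slide": [0.5,0.75,0],"delta_rot": [0,0,0.038],"grip": -1},
    {"slide": [0.6,0.95,0],"delta_rot": [0,0,0.038],"grip": -1},
    {"slide": [0.6,1,0],"delta_rot": [0,0,0.038],"grip": -1},
    {"slide": [0.6,1,0],"delta_rot": [0,0,0.038],"grip": -1},
    {"slide": [0.6,1,0],"delta_rot": [0,0,0.038],"grip": -1},
  ],
)

```text
time: 6.4
tcp_pos: [0.5701, -0.0662, 0.3071]
ee_rot: [-0.001, 0.612, 0.791, -0.001]
ft_force: [-0.8, -0.9, -3.7]
finger_gap: 0.051
grip_force: 50.1
```

```bash
python3 -c "
from h import *
plan([.6173,-.0007,.2617],14.5);s=state();print(s['ft_force'],s['finger_gap'])"
```

```text
slide [0.3431 0.4149 0.3015] rot [-0.001  -0.0004  0.0002] tcp [ 0.5701 -0.0662  0.3071] t 6.4
[-0.78571243 -0.89930561 -3.70737053] 0.050781939997850786
```

Emit:
move_arm(
  moves=[
    {"slide": [0.1,0.2,0.1],"delta_rot": [0,0,0],"grip": -1},
    {"slide": [0.2,0.35,0.2],"delta_rot": [0,0,0],"grip": -1},
    {"slide": [0.343,0.415,0.3],"delta_rot": [0,0,0],"grip": -1},
    {"slide": [0.343,0.415,0.3],"delta_rot": [0,0,0],"grip": -1},
    {"slide": [0.343,0.415,0.3],"delta_rot": [0,0,0],"grip": -1},
    {"slide": [0.343,0.415,0.3],"delta_rot": [0,0,0],"grip": -1},
  ],
)

```text
time: 7.0
tcp_pos: [0.6181, -0.0018, 0.2644]
ee_rot: [0.0, 0.612, 0.79, -0.0]
ft_force: [-0.2, -0.1, -3.8]
finger_gap: 0.052
grip_force: 50.1
```

```bash
python3 -c "
from h import *
plan([.6173,-.0007,.2617],14.5)
p,d=get_image('side');t,dt=get_image('top')
np.save('s1.npy',d);np.save('t1.npy',dt)
cv2.imwrite('pics/p.png',np.hstack([cv2.resize(p[150:290,210:350],(560,560),interpolation=cv2.INTER_CUBIC)]))
o=np.array([.6068,.0702]);a=np.radians(14.5);ex=np.array([np.cos(a),np.sin(a)]);ey=np.array([-ex[1],ex[0]])
for n,D in(('side',d),('top',dt)):
    c=cloud(n,D).reshape(-1,3);X=(c[:,:2]-o)@ex;Y=(c[:,:2]-o)@ey;Z=c[:,2]
    m=(abs(X+.0075)<.02)&(Y>-.115)&(Y<-.028)&(Z>.07)&(Z<.23);print(n,m.sum(),'plate')
    for lo in np.arange(.07,.23,.01):
        k=m&(Z>=lo)&(Z<lo+.01)
        if k.sum()>3: print(lo.round(2),k.sum(),X[k].min().round(4),np.median(X[k]).round(4),Y[k].min().round(4),Y[k].max().round(4))
"
```

```text
slide [ 0.0084 -0.0037  0.0177] rot [ 0.0001  0.0002 -0.0002] tcp [ 0.6181 -0.0018  0.2644] t 7.0
side 461 plate
0.08 23 -0.0272 -0.0172 -0.114 -0.0302
0.09 61 -0.0271 -0.0171 -0.1147 -0.0305
0.1 59 -0.0272 -0.0176 -0.1146 -0.0295
0.11 75 -0.0271 -0.0172 -0.1144 -0.0306
0.12 53 -0.0271 -0.0177 -0.1148 -0.0307
0.13 55 -0.027 -0.0119 -0.114 -0.0292
0.14 11 -0.0101 -0.0081 -0.0808 -0.0377
0.15 17 -0.0102 -0.0083 -0.0854 -0.0372
0.16 9 -0.0101 -0.0099 -0.0852 -0.0373
0.17 12 -0.0102 -0.01 -0.0849 -0.0378
0.18 29 -0.0102 -0.0084 -0.0864 -0.037
0.19 4 -0.0102 -0.0101 -0.0862 -0.0836
0.2 17 -0.0102 -0.0101 -0.0865 -0.0374
0.21 17 -0.0103 -0.0088 -0.0866 -0.0367
0.22 19 -0.0103 -0.0089 -0.0896 -0.0376
top 0 plate
```

View pics/p.png

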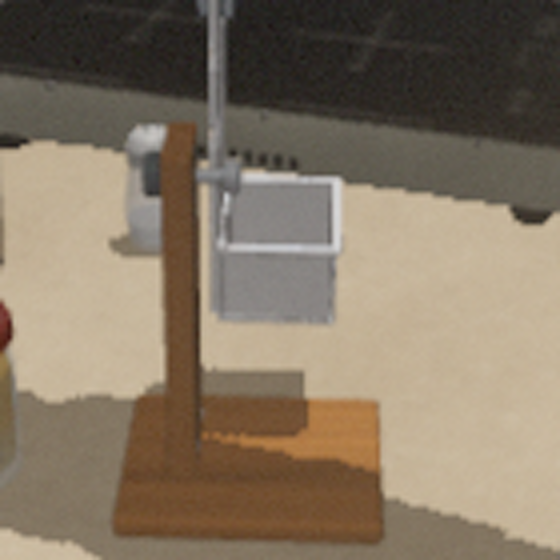

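The side crop shows the plate vertical and edge-on at column ≈217. It lines up between the upright and the pin head, which is at (228,178). Next I check the slot height against the pin in the same view.

```bash
python3 -c "
from h import *
o=np.array([.6068,.0702]);a=np.radians(14.5);ex=np.array([np.cos(a),np.sin(a)]);ey=np.array([-ex[1],ex[0]])
c=cloud('side',np.load('s1.npy'));X=(c[...,:2]-o)@ex;Y=(c[...,:2]-o)@ey;Z=c[...,2]
m=(abs(X+.0075)<.004)&(Y>-.06)&(Y<.02)&(Z>.155)&(Z<.235)
for v,u in np.argwhere(m): print(v,u,*(1000*np.array([X[v,u],Y[v,u],Z[v,u]])).round(1))
" | sort -k5 -n | awk '{printf \"%s | \", \$0} NR%3==0{print \"\"}' 2>/dev/null || true; python3 -c "
from h import *
o=np.array([.6068,.0702]);a=np.radians(14.5);ex=np.array([np.cos(a),np.sin(a)]);ey=np.array([-ex[1],ex[0]])
c=cloud('side',np.load('s1.npy'));X=(c[...,:2]-o)@ex;Y=(c[...,:2]-o)@ey;Z=c[...,2]
e=(abs(X+.0075)<.004)&(Z>.15)&(Z<.24)
print('edge z',np.sort(1000*Z[e&(Y>-.043)&(Y<-.03)]).round(1))
print('shank z',np.sort(1000*Z[e&(abs(Y)<.006)]).round(1))"
```

```text
edge z [150.  151.3 152.6 152.6 154.3 155.6 156.4 156.7 158.5 159.9 162.4 163.4
 164.  164.2 177.  177.5 179.1 179.2 181.1 181.9 184.  184.5 185.7 187.3
 187.4 189.3 202.4 202.9 203.9 205.3 207.5 208.  209.4 210.6 211.3 212.2
 213.2 213.4 215.  216.  218.3 219.2 220.8 220.8 222.8 223.4 225.1 226.1
 226.7 228.2 229.2 229.5 231.7 232.4 233.2 234.3]
shank z [186.7 188.  189.4 189.9 190.1 190.4 192.1 192.3 192.6 192.7 192.8 193.2
 193.7 194.2]
```

```bash
python3 -c "
from h import *
o=np.array([.6068,.0702]);a=np.radians(14.5);ex=np.array([np.cos(a),np.sin(a)]);ey=np.array([-ex[1],ex[0]])
for f,n in(('s1.npy','side'),('t1.npy','top'),('side0.npy','side'),('top0.npy','top')):
    c=cloud(n,np.load(f));X=(c[...,:2]-o)@ex;Y=(c[...,:2]-o)@ey;Z=c[...,2]
    if f in('s1.npy','t1.npy'):
        e=(abs(X+.0075)<.005)
        print(f,'edge top',np.sort(1000*Z[e&(Y>-.046)&(Y<-.03)&(Z>.22)&(Z<.29)])[-6:].round(1))
        r=(X>-.07)&(X<-.02)&(Y>-.12)&(Y<-.03)&(Z>.07)&(Z<.2)
        print('tray side z rng',np.percentile(1000*Z[r],[1,50,99]).round(1) if r.any() else 0,'lower',np.sort(1000*Z[r&(Y>-.034)])[[0,3,6,-6,-3,-1]].round(1) if (r&(Y>-.034)).any() else 0)
    t=(X>.003)&(X<.013)&(abs(Y)<.017)&(Z>.19)&(Z<.22)
    print(f,'upright top',np.median(1000*Z[t]).round(1),t.sum())
    b=(X<-.03)&(X>-.09)&(abs(Y)<.05)&(Z>.005)&(Z<.02);print('  board top',np.median(1000*Z[b]).round(1))
    w=(X<-.11)&(X>-.2)&(Y>0)&(Y<.08)&(abs(Z)<.01);print('  worktop',np.median(1000*Z[w]).round(1))
"
```

```text
s1.npy edge top [232.4 233.2 234.3 234.5 236.1 236.3]
tray side z rng [ 85.1 111.  133.7] lower [ 83.8  84.6  85.1 133.1 133.4 133.9]
s1.npy upright top 211.0 37
  board top 15.1
  worktop 1.0
t1.npy edge top []
tray side z rng 0 lower 0
t1.npy upright top nan 0
  board top nan
  worktop nan
side0.npy upright top 211.0 36
  board top 15.1
  worktop 1.0
top0.npy upright top 210.8 103
  board top 14.8
  worktop 0.6
  return _methods._mean(a, axis=axis, dtype=dtype,
  ret = ret.dtype.type(ret / rcount)
```

```bash
cat >> h.py <<'E'
def sp(X,Y,Z,chk=True):
    a=np.radians(14.5);ex=np.array([np.cos(a),np.sin(a)]);ey=np.array([-ex[1],ex[0]]);o=np.array([.6068,.0702])
    s=state();q=s["tcp_pos"][:2]-o;print("stand X,Y mm",(1000*q@ex).round(2),(1000*q@ey).round(2),"z",s["tcp_pos"][2].round(4),"F",np.round(s["ft_force"],1))
    plan([*(o+X*ex+Y*ey),Z],14.5)
E
python3 -c "
from h import *
sp(-.0075,-.045,.260)"
```

```text
stand X,Y mm -6.69 -72.46 z 0.2647 F [-0.2 -0.3 -3.7]
slide [ 0.1831 -0.0056  0.031 ] rot [ 0.0004  0.0002 -0.0002] tcp [ 0.6185 -0.0016  0.2647] t 7.1
```

Emit:
move_arm(
  moves=[
    {"slide": [0.06,-0.005,0.01],"delta_rot": [0,0,0],"grip": -1},
    {"slide": [0.12,-0.005,0.02],"delta_rot": [0,0,0],"grip": -1},
    {"slide": [0.18,-0.005,0.025],"delta_rot": [0,0,0],"grip": -1},
    {"slide": [0.18,-0.005,0.025],"delta_rot": [0,0,0],"grip": -1},
    {"slide": [0.18,-0.005,0.025],"delta_rot": [0,0,0],"grip": -1},
    {"slide": [0.18,-0.005,0.025],"delta_rot": [0,0,0],"grip": -1},
    {"slide": [0.18,-0.005,0.025],"delta_rot": [0,0,0],"grip": -1},
  ],
  newtons=30,
)

```text
time: 7.8
tcp_pos: [0.6111, 0.0254, 0.26]
ee_rot: [0.0, 0.612, 0.791, 0.0]
ft_force: [-0.2, 0.1, -3.8]
finger_gap: 0.051
grip_force: 50.1
```

```bash
python3 -c "
from h import *
for i in range(5):
    p,d=get_image('side'); s=state();print(s['tcp_pos'].round(4))
np.save('s2.npy',d)
sp(-.0075,-.0005,.260)
cv2.imwrite('pics/q.png',cv2.resize(p[160:240,230:310],(560,560),interpolation=cv2.INTER_CUBIC))
o=np.array([.6068,.0702]);a=np.radians(14.5);ex=np.array([np.cos(a),np.sin(a)]);ey=np.array([-ex[1],ex[0]])
c=cloud('side',d);X=(c[...,:2]-o)@ex;Y=(c[...,:2]-o)@ey;Z=c[...,2]
e=(abs(X+.0075)<.005)&(Y>-.02)&(Y<-.006)
print(np.sort(1000*Z[e&(Z>.15)]).round(1))
print('tray',np.sort(1000*Z[(X>-.07)&(X<-.02)&(Y>-.02)&(Y<.01)&(Z>.06)&(Z<.15)])[[0,2,5,-5,-2,-1]].round(1))
print('edgeY',np.percentile(Y[e&(Z>.2)],[5,50,95]).round(4),'X',np.percentile(X[e&(Z>.2)],[5,50,95]).round(4))
"
```

```text
[0.6111 0.0254 0.2599]
[0.6111 0.0254 0.2599]
[0.6111 0.0254 0.26  ]
[0.6111 0.0254 0.26  ]
[0.6111 0.0254 0.26  ]
stand X,Y mm -7.08 -44.43 z 0.26 F [-0.2 -0.  -4.5]
slide [ 2.929e-01 -2.600e-03 -1.000e-04] rot [ 0.     -0.      0.0002] tcp [0.6111 0.0254 0.26  ] t 8.05
[150.2 150.2 152.6 153.4 154.4 154.5 155.2 155.9 157.  157.3 157.3 159.6
 160.  160.7 161.3 161.5 163.4 163.9 164.3 164.4 164.8 167.5 167.5 168.7
 170.7 171.  171.4 171.9 172.2 172.8 173.5 174.  175.9 176.5 177.2 177.3
 178.9 179.1 180.7 195.4 196.9 197.  198.3 199.2 199.9 200.8 201.  202.9
 203.6 204.1 204.3 205.8 205.8 207.  207.2 207.9 208.2 209.6 209.9 211.4
 211.9 212.8 213.3 214.3 215.  215.2 216.1 217.3 218.1 218.3 220.  220.
 220.  222.1 222.5 222.6 224.  224.4 224.8 226.3 226.4 226.9 227.9 228.6
 229.  229.9 230.4 230.7 231.1 231.6 242.4 373.4 373.4 375.8 375.8 375.9
 376.  376.3 376.4 377.9 377.9 378.1 378.2 378.2 378.2 379.6 379.7 380.
 380.  380.2 381.  381.4 381.5 381.8 381.8 383.1 383.2 383.3 383.3 383.4
 383.6 384.8 384.8 384.8 385.  385.4 385.6 386.8 387.  387.  387.1 388.5
 388.9 388.9 388.9 389.  39
[... 2234 characters left out ...]

 499.5 499.5 499.6 499.6 500.9 500.9 501.  501.1 501.1 502.6 502.6 504.
 504.  504.1 505.4 505.5 505.5 505.5 505.6 506.8 506.9 507.  507.  508.2
 508.2 508.3 508.3 508.3 508.4 513.8 513.9 515.2 515.3 515.3 515.4 516.7
 516.7 516.8 517.  517.  518.3 518.4 518.4 518.4 518.6 519.7 519.8 519.9
 519.9 520.  520.  521.2 521.4 521.4 521.4 521.5 521.7 522.8 522.8 522.9
 523.  523.  523.1 524.3 524.4 524.4 524.5 524.5 524.5 525.7 525.8 525.9
 525.9 527.3 527.3 527.3 527.4 527.5 527.5 528.7 528.7 528.8 528.9 528.9
 529.  530.2 530.3 530.3 530.3 531.6 531.7 531.7 531.7 531.8 533.1 533.1
 534.5 535.9]
tray [ 79.4  80.   80.4 129.6 130.1 130.1]
edgeY [-0.0156 -0.0093 -0.0066] X [-0.0121 -0.0076 -0.0031]
```

View pics/q.png

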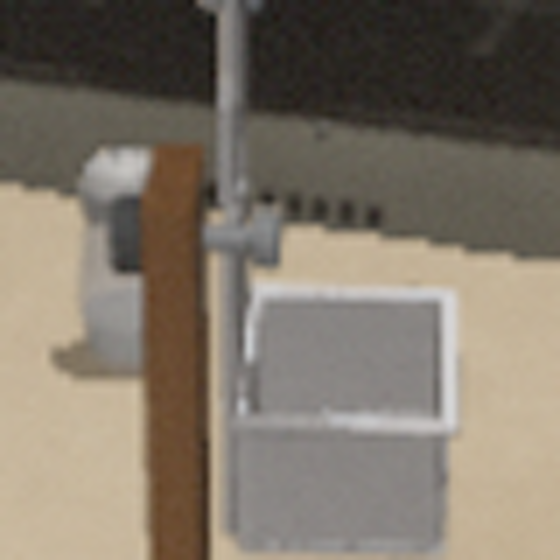

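The crop shows the plate edge-on between the upright and the head, with the pin at row ≈237 crossing in front of the slot. The estimated slot height of 189.6 mm matches the pin at 189.5 mm, so I slide it in.

Emit:
move_arm(
  moves=[
    {"slide": [0.02,0,0],"delta_rot": [0,0,0],"grip": -1},
    {"slide": [0.04,0,0],"delta_rot": [0,0,0],"grip": -1},
    {"slide": [0.055,0,0],"delta_rot": [0,0,0],"grip": -1},
    {"slide": [0.07,0,0],"delta_rot": [0,0,0],"grip": -1},
    {"slide": [0.08,0,0],"delta_rot": [0,0,0],"grip": -1},
    {"slide": [0.08,0,0],"delta_rot": [0,0,0],"grip": -1},
  ],
  newtons=30,
)

```text
time: 8.65
tcp_pos: [0.6079, 0.0376, 0.26]
ee_rot: [-0.0, 0.612, 0.791, 0.0]
ft_force: [0.3, 0.2, -3.6]
finger_gap: 0.05
grip_force: 50.0
```

```bash
python3 -c "
from h import *
sp(-.0075,-.0005,.260)"
```

```text
stand X,Y mm -7.11 -31.88 z 0.26 F [ 0.3  0.2 -3.6]
slide [ 2.092e-01 -2.300e-03  2.000e-04] rot [ 0.     -0.      0.0005] tcp [0.6079 0.0376 0.26  ] t 8.65
```

Emit:
move_arm(
  moves=[
    {"slide": [0.025,0,0],"delta_rot": [0,0,0],"grip": -1},
    {"slide": [0.05,0,0],"delta_rot": [0,0,0],"grip": -1},
    {"slide": [0.075,0,0],"delta_rot": [0,0,0],"grip": -1},
    {"slide": [0.1,0,0],"delta_rot": [0,0,0],"grip": -1},
    {"slide": [0.12,0,0],"delta_rot": [0,0,0],"grip": -1},
    {"slide": [0.12,0,0],"delta_rot": [0,0,0],"grip": -1},
  ],
)

```text
time: 9.25
tcp_pos: [0.6033, 0.0552, 0.26]
ee_rot: [-0.0, 0.612, 0.791, 0.0]
ft_force: [0.3, -0.4, -3.9]
finger_gap: 0.055
grip_force: 50.1
```

Emit:
move_arm(
  moves=[
    {"slide": [0.02,0,0],"delta_rot": [0,0,0],"grip": -1},
    {"slide": [0.04,0,0],"delta_rot": [0,0,0],"grip": -1},
    {"slide": [0.06,0,0],"delta_rot": [0,0,0],"grip": -1},
    {"slide": [0.075,0,0],"delta_rot": [0,0,0],"grip": -1},
    {"slide": [0.086,0,0],"delta_rot": [0,0,0],"grip": -1},
    {"slide": [0.086,0,0],"delta_rot": [0,0,0],"grip": -1},
    {"slide": [0.086,0,0],"delta_rot": [0,0,0],"grip": -1},
  ],
)

```text
time: 9.95
tcp_pos: [0.6002, 0.0672, 0.26]
ee_rot: [0.0, 0.612, 0.791, 0.0]
ft_force: [-1.1, 0.2, -3.1]
finger_gap: 0.051
grip_force: 50.1
```

```bash
python3 -c "
from h import *
sp(-.0075,-.0005,.247)"
```

```text
stand X,Y mm -7.11 -1.3 z 0.26 F [-1.1  0.2 -3.1]
slide [ 0.0054 -0.0026  0.0866] rot [0.     0.     0.0004] tcp [0.6002 0.0672 0.26  ] t 9.95
```

Emit:
move_arm(
  moves=[
    {"slide": [0.006,0,0],"delta_rot": [0,0,0],"grip": -1},
    {"slide": [0.01,0,0],"delta_rot": [0,0,0],"grip": -1},
    {"slide": [0.01,0,0],"delta_rot": [0,0,0],"grip": -1},
    {"slide": [0.01,0,0],"delta_rot": [0,0,0],"grip": -1},
  ],
)

```text
time: 10.35
tcp_pos: [0.5998, 0.0686, 0.26]
ee_rot: [-0.0, 0.612, 0.791, 0.0]
ft_force: [0.7, -0.7, -3.5]
finger_gap: 0.052
grip_force: 50.1
```

Emit:
move_arm(
  moves=[
    {"slide": [0.004,0,0],"delta_rot": [0,0,0],"grip": -1},
    {"slide": [0.007,0,0],"delta_rot": [0,0,0],"grip": -1},
    {"slide": [0.007,0,0],"delta_rot": [0,0,0],"grip": -1},
    {"slide": [0.007,0,0],"delta_rot": [0,0,0],"grip": -1},
  ],
)

```text
time: 10.75
tcp_pos: [0.5997, 0.0694, 0.26]
ee_rot: [0.0, 0.612, 0.791, -0.0]
ft_force: [0.3, -1.2, -5.0]
finger_gap: 0.056
grip_force: 50.1
```

```bash
python3 -c "
from h import *
sp(-.0075,-.0005,.247)"
```

```text
stand X,Y mm -7.12 0.99 z 0.26 F [ 0.3 -1.2 -5. ]
slide [-0.0099 -0.0025  0.0866] rot [0.     0.0001 0.0003] tcp [0.5997 0.0694 0.26  ] t 10.75
```

Emit:
move_arm(
  moves=[
    {"slide": [0.004,0,0],"delta_rot": [0,0,0],"grip": -1},
    {"slide": [0.007,0,0],"delta_rot": [0,0,0],"grip": -1},
    {"slide": [0.007,0,0],"delta_rot": [0,0,0],"grip": -1},
    {"slide": [0.007,0,0],"delta_rot": [0,0,0],"grip": -1},
  ],
)

```text
time: 11.15
tcp_pos: [0.5995, 0.07, 0.26]
ee_rot: [0.001, 0.612, 0.791, -0.0]
ft_force: [1.2, -4.8, -4.7]
finger_gap: 0.054
grip_force: 50.0
```

```bash
python3 -c "
from h import *
sp(-.0075,-.0005,.247)"
```

```text
stand X,Y mm -7.12 1.59 z 0.26 F [ 1.2 -4.8 -4.7]
slide [-0.0138 -0.0025  0.0867] rot [0.     0.0004 0.0002] tcp [0.5995 0.07   0.26  ] t 11.15
```

Emit:
move_arm(
  moves=[
    {"slide": [-0.0165,0,0],"delta_rot": [0,0,0],"grip": -1},
    {"slide": [-0.0165,0,0],"delta_rot": [0,0,0],"grip": -1},
    {"slide": [-0.0165,0,0.01],"delta_rot": [0,0,0],"grip": -1},
    {"slide": [-0.0165,0,0.025],"delta_rot": [0,0,0],"grip": -1},
    {"slide": [-0.0165,0,0.045],"delta_rot": [0,0,0],"grip": -1},
    {"slide": [-0.0165,0,0.06],"delta_rot": [0,0,0],"grip": -1},
    {"slide": [-0.0165,0,0.07],"delta_rot": [0,0,0],"grip": -1},
    {"slide": [-0.0165,0,0.07],"delta_rot": [0,0,0],"grip": -1},
  ],
)

```text
time: 11.95
tcp_pos: [0.5997, 0.0683, 0.2491]
ee_rot: [-0.0, 0.612, 0.791, -0.0]
ft_force: [0.5, -0.2, -4.0]
finger_gap: 0.05
grip_force: 50.0
```

Emit:
move_arm(
  moves=[
    {"slide": [0,0,0.005],"delta_rot": [0,0,0],"grip": -1},
    {"slide": [0,0,0.01],"delta_rot": [0,0,0],"grip": -1},
    {"slide": [0,0,0.01],"delta_rot": [0,0,0],"grip": -1},
    {"slide": [0,0,0.01],"delta_rot": [0,0,0],"grip": -1},
  ],
)

```text
time: 12.35
tcp_pos: [0.6, 0.0682, 0.248]
ee_rot: [0.0, 0.612, 0.791, 0.0]
ft_force: [0.5, -0.0, -3.6]
finger_gap: 0.046
grip_force: 50.1
```

```bash
python3 -c "
from h import *
sp(-.0075,-.0002,.2465)"
```

```text
stand X,Y mm -7.12 -0.19 z 0.248 F [ 0.5 -0.  -3.6]
slide [-0.     -0.0025  0.0103] rot [ 0.     -0.      0.0003] tcp [0.6    0.0682 0.248 ] t 12.35
```

Emit:
move_arm(
  moves=[
    {"slide": [0,0.008,0],"delta_rot": [0,0,0],"grip": -1},
    {"slide": [0,0.016,0],"delta_rot": [0,0,0],"grip": -1},
    {"slide": [0,0.024,0],"delta_rot": [0,0,0],"grip": -1},
    {"slide": [0,0.026,0],"delta_rot": [0,0,0],"grip": -1},
    {"slide": [0,0.026,0],"delta_rot": [0,0,0],"grip": -1},
  ],
)

```text
time: 12.85
tcp_pos: [0.6038, 0.0692, 0.2479]
ee_rot: [-0.0, 0.612, 0.791, 0.0]
ft_force: [0.3, 1.1, -4.7]
finger_gap: 0.048
grip_force: 50.0
```

Emit:
move_arm(
  moves=[
    {"slide": [0,0,0.005],"delta_rot": [0,0,0],"grip": -1},
    {"slide": [0,0,0.008],"delta_rot": [0,0,0],"grip": -1},
    {"slide": [0,0,0.008],"delta_rot": [0,0,0],"grip": -1},
    {"slide": [0,0,0.008],"delta_rot": [0,0,0],"grip": -1},
  ],
)

```text
time: 13.25
tcp_pos: [0.6037, 0.0692, 0.2469]
ee_rot: [0.0, 0.612, 0.791, 0.0]
ft_force: [0.4, -0.3, -3.1]
finger_gap: 0.05
grip_force: 50.3
```

```bash
python3 -c "
from h import *
sp(-.0025,-.0002,.2465)"
```

```text
stand X,Y mm -3.24 -0.19 z 0.2469 F [ 0.4 -0.3 -3.1]
slide [-0.0001  0.0049  0.0027] rot [ 0.0001 -0.      0.0003] tcp [0.6037 0.0692 0.2469] t 13.25
```

Emit:
move_arm(
  moves=[
    {"slide": [0,0,0.004],"delta_rot": [0,0,0],"grip": -1},
    {"slide": [0,0,0.004],"delta_rot": [0,0,0],"grip": -1},
    {"slide": [0,0,0.004],"delta_rot": [0,0,0],"grip": -1},
  ],
)

```text
time: 13.55
tcp_pos: [0.6038, 0.0692, 0.2467]
ee_rot: [0.0, 0.612, 0.791, 0.0]
ft_force: [-1.1, -0.1, 0.8]
finger_gap: 0.053
grip_force: 50.9
```

Emit:
move_arm(
  moves=[
    {"slide": [0,0,0.004],"delta_rot": [0,0,0],"grip": -1},
    {"slide": [0,0,0.004],"delta_rot": [0,0,0],"grip": -1},
    {"slide": [0,0,0.004],"delta_rot": [0,0,0],"grip": -1},
  ],
)

```text
time: 13.85
tcp_pos: [0.6039, 0.0692, 0.2465]
ee_rot: [0.001, 0.612, 0.791, 0.0]
ft_force: [-2.1, 0.6, 6.2]
finger_gap: 0.05
grip_force: 51.6
```

Emit:
move_arm(
  moves=[
    {"slide": [0,0.003,-0.004],"delta_rot": [0,0,0],"grip": -1},
    {"slide": [0,0.003,-0.005],"delta_rot": [0,0,0],"grip": -1},
    {"slide": [0,0.003,-0.005],"delta_rot": [0,0,0],"grip": -1},
  ],
)

```text
time: 14.15
tcp_pos: [0.604, 0.0693, 0.2465]
ee_rot: [-0.0, 0.612, 0.791, -0.0]
ft_force: [-3.3, -0.8, 4.0]
finger_gap: 0.05
grip_force: 51.5
```

```bash
python3 -c "
from h import *
p,d=get_image('side');sp(-.0025,-.0002,.2465)
cv2.imwrite('pics/r.png',cv2.resize(p[130:260,210:340],(520,520),interpolation=cv2.INTER_CUBIC))"
```

```text
stand X,Y mm -2.93 -0.19 z 0.2466 F [-2.7 -0.5  4.8]
slide [-0.0001  0.0029  0.0004] rot [-0.     -0.      0.0003] tcp [0.604  0.0693 0.2466] t 14.2
```

View pics/r.png

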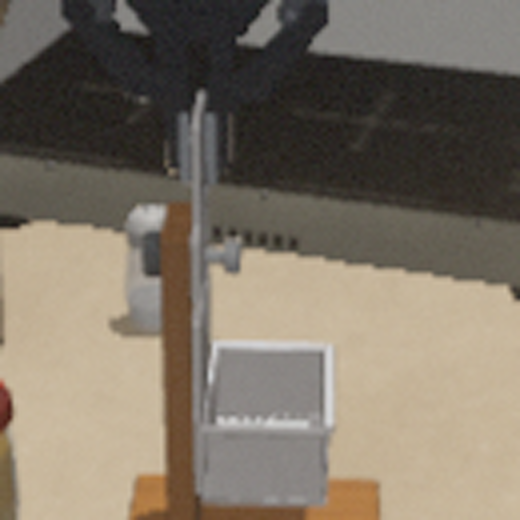

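The crop shows the plate at column ≈200, flush against the upright, with the pin and head at (228,255) in front of it. The caddy is seated. I ease the load and open the gripper.

Emit:
move_arm(
  moves=[
    {"slide": [0,-0.001,-0.003],"delta_rot": [0,0,0],"grip": -1},
    {"slide": [0,-0.001,-0.003],"delta_rot": [0,0,0],"grip": -1},
    {"slide": [0,-0.001,-0.003],"delta_rot": [0,0,0],"grip": -0.85},
    {"slide": [0,-0.001,-0.003],"delta_rot": [0,0,0],"grip": -0.8},
    {"slide": [0,-0.001,-0.003],"delta_rot": [0,0,0],"grip": -0.7},
    {"slide": [0,-0.001,-0.003],"delta_rot": [0,0,0],"grip": -0.6},
    {"slide": [0,-0.001,-0.003],"delta_rot": [0,0,0],"grip": -0.5},
    {"slide": [0,-0.001,-0.003],"delta_rot": [0,0,0],"grip": -0.4},
  ],
)

```text
time: 15.0
tcp_pos: [0.604, 0.0693, 0.2468]
ee_rot: [0.0, 0.612, 0.791, 0.0]
ft_force: [-0.1, 0.2, 0.4]
finger_gap: 0.304
grip_force: 0.0
```

Emit:
move_arm(
  moves=[
    {"slide": [0,0,0],"delta_rot": [0,0,0],"grip": -0.3},
    {"slide": [0,0,-0.05],"delta_rot": [0,0,0],"grip": -0.3},
    {"slide": [0,0,-0.15],"delta_rot": [0,0,0],"grip": -0.3},
    {"slide": [0,0,-0.3],"delta_rot": [0,0,0],"grip": -0.3},
    {"slide": [0,0,-0.5],"delta_rot": [0,0,0],"grip": -0.3},
    {"slide": [0,0,-0.7],"delta_rot": [0,0,0],"grip": -0.3},
    {"slide": [0,0,-0.7],"delta_rot": [0,0,0],"grip": -0.3},
  ],
)

```text
time: 15.7
tcp_pos: [0.6053, 0.0693, 0.3572]
ee_rot: [0.003, 0.612, 0.791, 0.003]
ft_force: [1.3, -0.3, 0.8]
finger_gap: 0.352
grip_force: 0.0
```

```bash
python3 -c "
from h import *
p,d=get_image('side');sp(-.0025,-.0002,.2465)
o=np.array([.6068,.0702]);a=np.radians(14.5);ex=np.array([np.cos(a),np.sin(a)]);ey=np.array([-ex[1],ex[0]])
c=cloud('side',d);X=(c[...,:2]-o)@ex;Y=(c[...,:2]-o)@ey;Z=c[...,2]
e=(X>-.008)&(X<-.001)&(abs(Y)<.04)
for lo,hi in((.2,.225),(.23,.27)):
    k=e&(Z>lo)&(Z<hi);print(k.sum(),np.median(X[k]),Y[k].min(),Y[k].max(),Z[k].max())
r=(X>-.066)&(X<-.02)&(Y>.035)&(Y<.048)&(Z>.04)&(Z<.14);
for l,h in((-.066,-.05),(-.035,-.02)):
    k=r&(X>l)&(X<h);print('tray',k.sum(),Z[k].min(),Z[k].max())
cv2.imwrite('pics/z.png',cv2.resize(p[100:260,200:360],(560,560),interpolation=cv2.INTER_CUBIC))"
```

```text
stand X,Y mm -1.95 -0.44 z 0.3548 F [-0.2 -0.8 -0.2]
slide [ 0.0026 -0.0075  0.7219] rot [0.0017 0.0004 0.0004] tcp [0.605  0.0693 0.3548] t 15.75
63 -0.005332031873709819 -0.01988630556420989 0.03427377000924569 0.2248624044913468
98 -0.00523001581498859 -0.024314377783180602 0.023884614455153164 0.2699053913361058
tray 151 0.06641393411904345 0.11736113949300975
tray 140 0.06512817421569966 0.1162831239457997
```

View pics/z.png

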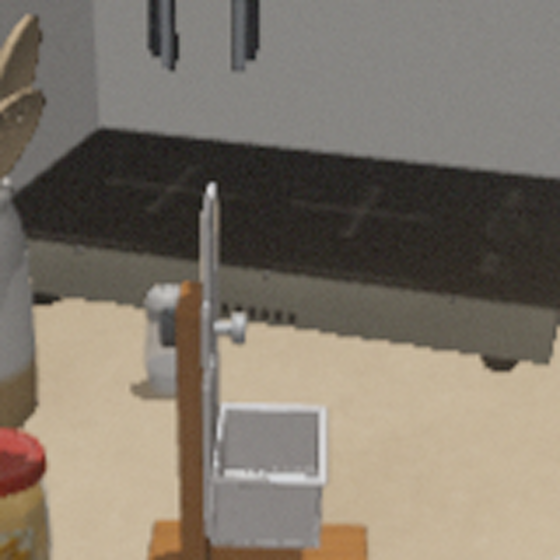

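The gripper is clear, with its fingertips at the top at (165,65) and (240,65). The caddy hangs level and flush against the upright, with the pin head at (233,327) in front of its plate.

Emit:
move_arm(
  moves=[
    {"slide": [0,0,-0.1],"delta_rot": [0,0,0],"grip": -0.3},
    {"slide": [0,0,-0.1],"delta_rot": [0,0,0],"grip": -0.3},
    {"slide": [0,0,-0.1],"delta_rot": [0,0,0],"grip": -0.3},
    {"slide": [0,0,-0.1],"delta_rot": [0,0,0],"grip": -0.3},
    {"slide": [0,0,-0.1],"delta_rot": [0,0,0],"grip": -0.3},
  ],
)

```text
time: 16.25
tcp_pos: [0.6037, 0.0693, 0.3658]
ee_rot: [-0.001, 0.612, 0.791, -0.0]
ft_force: [-0.8, -1.0, -0.7]
finger_gap: 0.347
grip_force: 0.0
```

```bash
python3 -c "
from h import *
print(finish_job())"
```

```text
the job is handed in; nothing more can be done
None
```

The sink caddy hangs on the stand's pin, level and resting back against the upright, with the gripper clear of it; I handed the job in after about 16 s of the 51 s allowed, and the hand-in call gave no verdict.

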